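# Bring the yellow-lidded jar round to the customer and hold the carousel

## Task

On the shop counter, turn the jar carousel until the jar with the yellow lid stands squarely at the front, behind the white card holder on the customer's side, and finish while still gripping the carousel firmly by its black carrying grip, holding it still for the customer: do not let go. No jar may tip or leave its pocket, and leave the other things on the counter alone.

Things in the scene. Friction and masses are not known exactly. Their poses are not given: they have to be found in the camera images.
- foot: fixed black foot of the jar carousel, bolted to the counter; its +x axis points to the carousel's front, the customer's side, where a 100 mm wide slanted blue-and-white card holder stands on the foot 172 mm from the axis, its top about 43 mm above the counter; origin on the counter, on the turning axis; z up
- front (a point): the point, on the level of the turntable's floor (34 mm above the counter), where the centre of a jar standing squarely at the front is: straight behind the card holder, 105 mm from the turning axis
- turntable: grey round turntable, 296 mm across, turning freely and without end in either direction about its upright z axis, with light friction (about 0.06 N m): it stays where it is left; eight pockets every 45 degrees, centred 105 mm from the axis (the first on its +x axis), parted by low spokes (22 mm high) inside a rim 30 mm high above the pocket floor; origin on the axis, 22 mm above the counter; the pockets' floor is 12 mm above the origin
- handle: black carrying grip on top of the turntable's centre post, on the turning axis, rigidly fixed to the turntable and turning with it: a level bar 100 mm long along its x axis (the turntable's x axis), 16 mm thick along y, 30 mm high; origin at the bar's centre, 191 mm above the counter; below it a 12 mm thick neck, 34 mm long, then the 22 mm thick post; the jars' lids end 65 mm below the origin, and nothing stands beside or above the bar
- jar_yellow: clear screw-top jar of small fittings, 66 mm across, 92 mm tall, about 0.1 kg, the only one with a yellow lid; stands loose in one of the turntable's eight pockets with about 5 mm of play; origin at the centre of its underside, z up; this is the jar the customer wants
- ball_valve: bystander: brass ball valve, body 74 mm long, 50 mm tall, with a red lever on top reaching 75 mm from the middle; origin under its middle
- pipe_elbow: bystander: green plastic pipe elbow, 46 mm arms, 33 mm thick; origin under its corner
- tape_measure: bystander: yellow and black tape measure standing upright, 68 x 36 x 62 mm; origin at the centre of its underside
- wrench: bystander: steel wrench lying flat, 170 mm long; origin under its middle
- jar_blue0: clear screw-top jar of small fittings, 66 mm across, 92 mm tall, about 0.1 kg, blue lid; stands loose in one of the turntable's eight pockets with about 5 mm of play; origin at the centre of its underside, z up
- jar_blue1: clear screw-top jar of small fittings, 66 mm across, 92 mm tall, about 0.1 kg, blue lid; stands loose in one of the turntable's eight pockets with about 5 mm of play; origin at the centre of its underside, z up
- jar_blue2: clear screw-top jar of small fittings, 66 mm across, 92 mm tall, about 0.1 kg, blue lid; stands loose in one of the turntable's eight pockets with about 5 mm of play; origin at the centre of its underside, z up
- jar_blue3: clear screw-top jar of small fittings, 66 mm across, 92 mm tall, about 0.1 kg, blue lid; stands loose in one of the turntable's eight pockets with about 5 mm of play; origin at the centre of its underside, z up
- jar_blue5: clear screw-top jar of small fittings, 66 mm across, 92 mm tall, about 0.1 kg, blue lid; stands loose in one of the turntable's eight pockets with about 5 mm of play; origin at the centre of its underside, z up
- jar_blue6: clear screw-top jar of small fittings, 66 mm across, 92 mm tall, about 0.1 kg, blue lid; stands loose in one of the turntable's eight pockets with about 5 mm of play; origin at the centre of its underside, z up
- jar_blue7: clear screw-top jar of small fittings, 66 mm across, 92 mm tall, about 0.1 kg, blue lid; stands loose in one of the turntable's eight pockets with about 5 mm of play; origin at the centre of its underside, z up
There are look-alikes about, which are no part of the job. What is shaped like the jar_blue2 but pink or red is not meant.

How it is judged:
By the outcome, as a careful person would: the job done as asked, in the order asked, and still so for the second after the job is handed in, while the arm keeps its last pose, push and grip.
It also fails if it takes over 64 s, if anything falls off the work surface, if the arm or the gripper's body presses on something with over 40 N, if the wrist force passes 120 N, or if a joint passes its speed limit or range.

## Robot

A 6-joint arm with a two-finger parallel gripper is mounted at the origin on the work surface. World frame = base frame: x ahead of the robot, y to its left, z up, the work surface at z = 0. Lengths are in m, angles in rad, forces in N, time in s.
With the tool pointing down it reaches from about 0.35 to 0.975 m from the base axis. Payload 4.9 kg.
Tool frame: the origin (TCP) lies on the centre line of the jaws, within the pads' length; the fingertips stand 14 mm ahead of it and the grasp point (between the pads) lies 5 mm behind it (manip.nose_length is the distance from the TCP to the fingertips, in m); z points along the fingers, y is the line along which they close (so a half turn about z gives the same grasp; the last joint's range is limited). The gripper opens to 85 mm and grips with 20 to 120 N. Pads are 22 mm wide; open, the fingers measure 114 mm over their backs; the gripper's body (76 mm by 85 mm) begins 54 mm behind the grasp point. The pads swing forward as they close: fully open they stand 13 mm farther back than shut.
Start: joints at [1.012, 0.053, 1.613, -0, 1.476, -0.119], TCP at [0.266, 0.566, 0.245] pointing down, gripper open.
Joint ranges: [-3.01, 3.01], [-1.01, 2.22], [0.06, 2.58], [-1.02, 4.17], [0.09, 2.62], [-3.14, 3.14]. Speed limits (rad/s): [2.57, 2.57, 3.14, 3.14, 3.14, 3.14].

## Interface

Orientations are given as a unit quaternion [w, x, y, z].
In Python, from plant import manip, imaging gives the robot as it stands.
- The arm moves only by the tool play_rows, never from a script. Its argument "commands" is a list of rows, each a list of 6 numbers: the shift along the tool's x, y, z in mm, then the turn, a rotation vector about the tool's x, y, z in degrees. A call has 1 to 5 rows; each row shifts and turns the commanded pose from where the row before left it, along the tool's axes as they then stand; what a row does not reach is not made up. A row lasts 1/12 s, in which the tool goes at most 41.7 mm and 7.16 degrees, less where a joint would pass 70% of its speed; a pose out of reach is approached as far as the arm can. A call is refused whole if a number of a shift passes 41.7 or a number of a turn 7.16, either way. A call with a gripper value outside its range is refused whole. "hand" is the finger opening in mm, from 0 to 85.4, set as the call begins (left out, the last holds). The fingers move at their own pace and stop on an object; the grip force is fixed at half the most. Time passes only in rows, so rows that do not move let the fingers close. It gives the time, the measured TCP pose, the force, the opening and the grip force at its end, in the units of the state.
- manip.state(): the state, without advancing time (a new reading comes with each control period).
- imaging.grab_frame(name): name is "scene" or "top" or "wrist"; returns a dict with "image" (420x560x3 uint8, red, green, blue), "fx", "fy", "cx", "cy" (pixels), "k1" (the pictures are not rectified: a ray, as slopes to the right and down, at radius r is drawn at 1 + k1 r^2 times it, then the intrinsics apply), "R" (3x3) and "t" (3): a world point X has camera coordinates R X + t; the wrist camera has in their place "mount" (4x4, takes a point from camera to tool coordinates, whose origin is the TCP and whose axes are the flange's). Camera axes: x right, y down, z forward; pixel columns grow to the right and rows downward; lengths in m; the calibration is good to about 2 mm. A picture is of the moment at which its call begins: read the wrist's pose just before it. There is no depth.
- manip.job_done(): hands the job in; it is judged then, once.
The state is a dict: "time": time; "joint_pos": joint angles; "joint_vel": joint speeds; "joint_efforts": joint torques, N m; "tool_pos": TCP position; "tool_rot": TCP orientation; "contact_force": force on the tool from outside, world axes, zero at the start; "ft_torque": the same for the moment, N m; "gripper_width": opening from 0.0 (shut) to 1.0 (fully open); "grasp_force": force on a finger pad.
Only numpy, scipy, OpenCV 4.12 (cv2) and the standard library are available. Lean on these libraries where they do the work, as an engineer would, in place of code of your own. Each camera call takes 0.05 s, during which the arm holds its last target. There are 200 camera calls.

## Working session

There is one attempt and no reset: what is moved stays moved. The work goes in short steps, Python scripts to look and compute and a tool call to move; the robot and the scene stay as the last step left them, time stands still between calls to the robot, and variables do not carry over. Pictures are saved under pics/ and viewed, at most 10 in all, crops included, and the job is handed in when it is done.

Besides the shell and the picture viewer there is one more tool, called after ">>>" as a command line: name --pt "numbers of a row" for each row, then --argument value for the rest. play_rows: Moves the arm, as the interface text tells. Its arguments: {"type":"object","properties":{"commands":{"type":"array","items":{"type":"array","items":{"type":"number"}}},"hand":{"type":"number"}},"required":["commands"]}

```bash
mkdir -p pics; cat > h.py <<'E'
import numpy as np, cv2
from plant import manip, imaging
from scipy.spatial.transform import Rotation as Ro
def grab(n,fn=None):
    s=manip.state(); f=imaging.grab_frame(n); f=dict(f)
    if n=="wrist":
        q=s["tool_rot"]; T=np.eye(4); T[:3,:3]=Ro.from_quat([q[1],q[2],q[3],q[0]]).as_matrix(); T[:3,3]=s["tool_pos"]
        W=np.linalg.inv(T@np.array(f["mount"])); f["R"],f["t"]=W[:3,:3],W[:3,3]
    if fn: cv2.imwrite("pics/"+fn,f["image"][:,:,::-1])
    return f
def onplane(f,uv,z):
    R,t=np.array(f["R"]),np.array(f["t"])
    d=np.array([(uv[0]-f["cx"])/f["fx"],(uv[1]-f["cy"])/f["fy"]]); p=d.copy()
    for _ in range(20): p=d/(1+f["k1"]*(p@p))
    c=-R.T@t; r=R.T@np.array([p[0],p[1],1]); return c+r*(z-c[2])/r[2]
def proj(f,X):
    p=np.array(f["R"])@X+np.array(f["t"]); p=p[:2]/p[2]; p=p*(1+f["k1"]*(p@p)); return p*[f["fx"],f["fy"]]+[f["cx"],f["cy"]]
E
python3 - <<'E'
from h import *
a=grab("top","top1.png");b=grab("scene","scene1.png")
for f in(a,b): print(-np.array(f["R"]).T@np.array(f["t"]),f["fx"],f["k1"])
np.savez("f1.npz",a=a["image"],b=b["image"])
E
```

```text
[ 0.3416668  -0.01787351  1.41760551] 459.7250954969684 0.024892133283257217
[1.10446817 0.54133968 1.11244016] 472.5948473025083 -0.16749621768883105
```

View pics/top1.png

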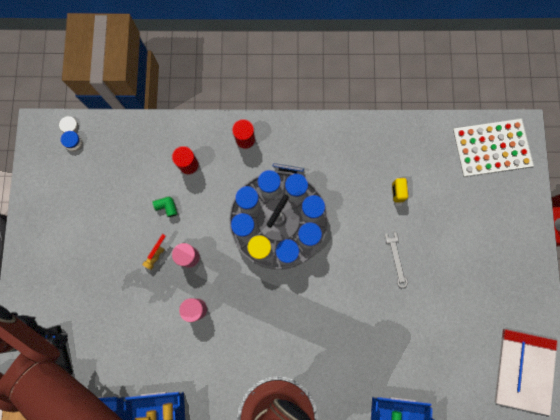

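View pics/scene1.png

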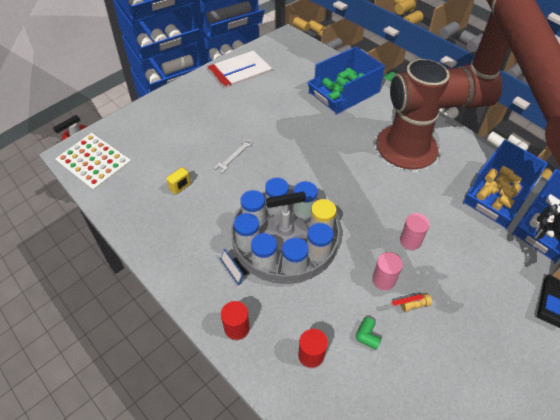

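The look-alikes for yellow are the lid at top (259,247), which is on the carousel, and the tape measure at (400,190). The red and pink pots at (184,160), (243,133), (184,255) and (191,310) are not on the carousel. I choose the yellow lid on the carousel. The black bar is at about (278,211) and the card holder at (288,169).

```bash
python3 - <<'E'
from h import *
from scipy.optimize import least_squares
f=grab("top"); im=f["image"]; hsv=cv2.cvtColor(im,cv2.COLOR_RGB2HSV)
def blobs(m,lo):
    n,l,s,c=cv2.connectedComponentsWithStats(m.astype(np.uint8)); return [(tuple(c[i].round(1)),s[i,4]) for i in range(1,n) if s[i,4]>lo]
H,S,V=[hsv[...,i].astype(int) for i in range(3)]
roi=np.zeros(H.shape,bool); roi[160:280,220:340]=1
bl=blobs(roi&(H>100)&(H<125)&(S>180)&(V>100),100); ye=blobs(roi&(H>20)&(H<35)&(S>150)&(V>120),100)
print(bl,ye)
P=np.array([onplane(f,b[0],.124)[:2] for b in bl+ye])
c=least_squares(lambda p:np.hypot(*(P-p[:2]).T)-p[2],[*P.mean(0),.105]).x
ang=np.degrees(np.arctan2(*(P-c[:2]).T[::-1])); print("circ",c,ang.round(1), "yellow",ang[-1])
print("mod45 ",(np.degrees(np.angle(np.exp(1j*np.radians(8*ang)).mean()))/8).round(2))
g=cv2.resize(im[160:280,220:340],None,fx=5,fy=5,interpolation=cv2.INTER_CUBIC); cv2.imwrite("pics/crop1.png",g[:,:,::-1])
s=manip.state(); print(s["tool_rot"],s["time"])
E
```

```text
[((np.float64(268.7), np.float64(181.1)), np.int32(373)), ((np.float64(296.0), np.float64(184.5)), np.int32(384)), ((np.float64(246.5), np.float64(197.5)), np.int32(385)), ((np.float64(312.9), np.float64(206.3)), np.int32(395)), ((np.float64(242.3), np.float64(224.4)), np.int32(396)), ((np.float64(309.5), np.float64(233.6)), np.int32(399)), ((np.float64(287.1), np.float64(250.7)), np.int32(402))] [((np.float64(258.7), np.float64(246.7)), np.int32(449))]
circ [5.73247385e-01 4.86425448e-04 1.04431764e-01] [  14.9  -29.8   60.1  -75.   104.7 -120.  -165.   149.4] yellow 149.40053509371174
mod45  14.91
[-2.79110311e-04  2.18102960e-01  9.75925419e-01 -7.72873226e-04] 0.15
```

View pics/crop1.png

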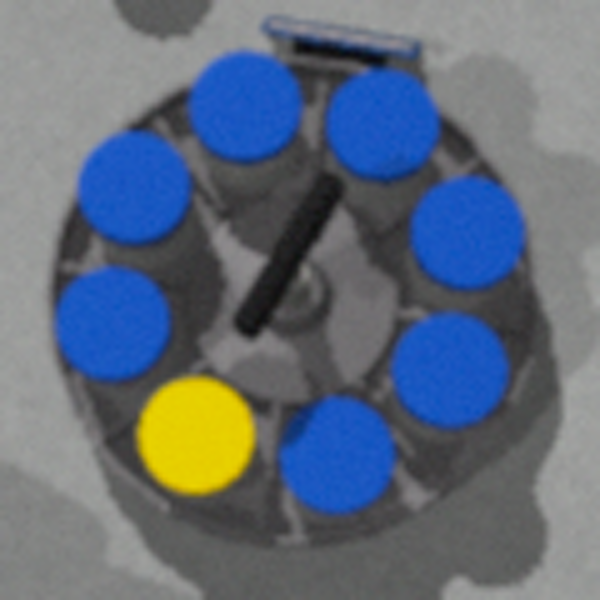

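The crop shows the yellow lid at (195,435), the bar running from (245,330) to (333,182), and the card holder edge from (265,22) to (418,48). The bar lies along the yellow lid's direction, at a yaw of about 150°. I'll move above it for a closer look with the wrist camera.

>>> play_rows --pt "-13 -9.5 -10 0 0 0" --pt "-26 -19 -16 0 0 0" --pt "-26 -19 -16 0 0 0" --pt "-26 -19 -16 0 0 0" --pt "-26 -19 -16 0 0 0"

```text
time: 0.57
tool_pos: [0.3357, 0.437, 0.3195]
tool_rot: [-0.0, 0.218, 0.976, -0.0]
contact_force: [0.5, 0.2, -0.6]
gripper_width: 1.002
grasp_force: 0.0
```

>>> play_rows --pt "-26 -19 -16 0 0 0" --pt "-26 -19 -16 0 0 0" --pt "-26 -19 -16 0 0 0" --pt "-26 -19 -16 0 0 0" --pt "-26 -19 -16 0 0 0"

```text
time: 0.98
tool_pos: [0.413, 0.2955, 0.3998]
tool_rot: [-0.0, 0.218, 0.976, -0.0]
contact_force: [0.1, 1.0, 0.2]
gripper_width: 1.0
grasp_force: 0.0
```

>>> play_rows --pt "-26 -19 0 0 0 0" --pt "-26 -19 0 0 0 0" --pt "-26 -19 0 0 0 0" --pt "-26 -19 0 0 0 0" --pt "-26 -19 0 0 0 0"

```text
time: 1.4
tool_pos: [0.4903, 0.1542, 0.399]
tool_rot: [-0.0, 0.218, 0.976, 0.0]
contact_force: [0.9, 0.1, 0.4]
gripper_width: 1.0
grasp_force: 0.0
```

>>> play_rows --pt "-26 -19 0 0 0 0" --pt "-26 -19 0 0 0 0" --pt "-26 -19 0 0 0 0" --pt "-26 -19 0 0 0 0" --pt "-26 -19 0 0 0 0"

```text
time: 1.82
tool_pos: [0.5675, 0.0128, 0.3989]
tool_rot: [-0.0, 0.218, 0.976, 0.0]
contact_force: [0.3, 0.9, 0.2]
gripper_width: 1.004
grasp_force: 0.0
```

>>> play_rows --pt "-13 -9.5 0 0 0 4.9" --pt "0 0 0 0 0 0" --pt "0 0 0 0 0 0"

```text
time: 2.07
tool_pos: [0.5748, -0.0002, 0.3985]
tool_rot: [-0.001, 0.26, 0.966, 0.0]
contact_force: [-0.2, 0.3, 0.1]
gripper_width: 1.005
grasp_force: 0.0
```

```bash
python3 - <<'E'
from h import *
f=grab("wrist","w1.png"); s=manip.state()
import pickle; pickle.dump(f,open("w1.pkl","wb"))
print(s["time"],s["tool_pos"],s["tool_rot"],s["joint_pos"],s["contact_force"],np.array(f["mount"]).round(3))
for X in([.573,.0005,.206],[.573+.172*.986,-.172*.167,.04]): print(proj(f,np.array(X)))
E
```

```text
2.1167 [0.5745719  0.00057476 0.39892151] [-5.23022189e-04  2.59074424e-01  9.65857202e-01  1.84447234e-04] [-1.28736068e-01 -1.11277987e-01  1.52212597e+00  5.11281318e-04
  1.73173237e+00 -1.17532306e+00] [0.47409446 0.38581336 0.19139577] [[ 0.    -0.964 -0.264  0.067]
 [ 1.     0.001 -0.    -0.001]
 [ 0.    -0.264  0.964 -0.128]
 [ 0.     0.     0.     1.   ]]
[281.89996651 179.33094799]
[321.93362079 264.01952253]
```

View pics/w1.png

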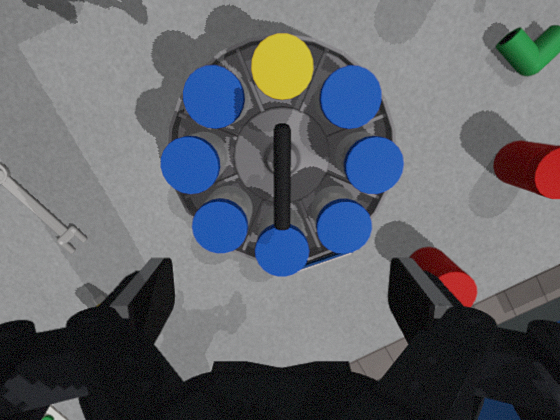

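The wrist view shows the bar vertical at u≈283 (v 125 to 228), with the yellow lid at the top (282,66) and the card holder half hidden at about (325,262). I'll slide over the holder for one clean look at the front direction.

>>> play_rows --pt "-17 0 0 0 0 0" --pt "-30 0 0 0 0 0" --pt "-35 0 0 0 0 0" --pt "-35 0 0 0 0 0" --pt "-33 0 0 0 0 0"

```text
time: 2.53
tool_pos: [0.7055, -0.0738, 0.3997]
tool_rot: [0.0, 0.258, 0.966, 0.0]
contact_force: [-0.2, -0.4, -0.3]
gripper_width: 1.0
grasp_force: 0.0
```

>>> play_rows --pt "0 0 0 0 0 0" --pt "0 0 0 0 0 0" --pt "0 0 0 0 0 0"

```text
time: 2.78
tool_pos: [0.7042, -0.0735, 0.3995]
tool_rot: [-0.0, 0.259, 0.966, 0.0]
contact_force: [0.2, 0.1, 0.6]
gripper_width: 1.0
grasp_force: 0.0
```

```bash
python3 - <<'E'
from h import *
f=grab("wrist","w2.png"); import pickle; pickle.dump(f,open("w2.pkl","wb")); print(manip.state()["tool_pos"])
E
```

```text
[ 0.70399523 -0.07340314  0.40031388]
```

View pics/w2.png

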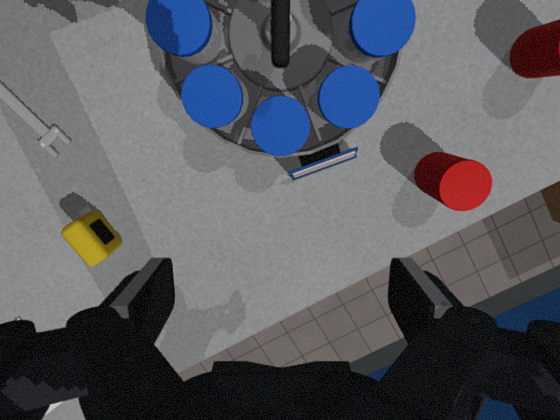

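The holder is clear now, a blue and white strip from (290,176) to (357,152).

```bash
python3 - <<'E'
from h import *
import pickle
f=pickle.load(open("w2.pkl","rb")); im=f["image"]; hsv=cv2.cvtColor(im,cv2.COLOR_RGB2HSV).astype(int)
H,S,V=hsv[...,0],hsv[...,1],hsv[...,2]
m=np.zeros(H.shape,bool); m[144:184,284:362]=1
blue=m&(H>95)&(H<130)&(S>90); white=m&(V>165)&(S<90)
l=np.zeros(H.shape,np.uint8); l[blue|white]=1
n,lab,st,c=cv2.connectedComponentsWithStats(l); k=1+st[1:,4].argmax(); v,u=np.where(lab==k); print(st[k])
box=cv2.boxPoints(cv2.minAreaRect(np.c_[u,v].astype(np.float32))); print(box.round(1))
for z in(.03,.043):
    W=np.array([onplane(f,b,z)[:2] for b in box])
    e=[W[(i+1)%4]-W[i] for i in range(4)]; e=[x for x in e if np.hypot(*x)>.06]
    print(z,[(np.hypot(*x).round(4),(np.degrees(np.arctan2(x[1],x[0]))%180-90).round(2)) for x in e])
    P=np.array([onplane(f,(a,b),z)[:2] for a,b in zip(u,v)]); q=P-P.mean(0); d=np.linalg.svd(q,full_matrices=0)[2][0]
    r=W.mean(0)-[.5732,.0005]; print("pca",np.degrees(np.arctan2(d[1],d[0]))%180-90,"centre",np.hypot(*r),np.degrees(np.arctan2(r[1],r[0])))
# bar direction
f=pickle.load(open("w1.pkl","rb")); g=f["image"].max(2)
m=np.zeros(g.shape,np.uint8); m[128:220,268:298]=g[128:220,268:298]<50
rows=[]
for v in range(132,222,3):
    u=np.where(m[v])[0]
    if len(u): rows.append((np.median(u),v))
W=np.array([onplane(f,r,.206)[:2] for r in rows]); q=W-W.mean(0); d=np.linalg.svd(q,full_matrices=0)[2][0]
print("bar",W.mean(0),np.degrees(np.arctan2(d[1],d[0])),W[0],W[-1])
E
```

```text
[288 147  70  33 424]
[[287.2 169.8]
 [356.3 144.9]
 [360.1 155.5]
 [291.  180.4]]
0.03 [(np.float64(0.1013), np.float64(-9.94)), (np.float64(0.1021), np.float64(-9.76))]
pca -9.765938445835829 centre 0.17205742907658378 -9.687250206023927
0.043 [(np.float64(0.0986), np.float64(-9.94)), (np.float64(0.0994), np.float64(-9.76))]
pca -9.765938445835843 centre 0.1696037902721873 -9.93881438483505
bar [0.57020849 0.00183194] -30.15881286833664 [0.53622731 0.02186371] [ 0.60577107 -0.0188841 ]
```

Front yaw is -9.8° and the bar is at -30.1°, so the yellow lid at 149.9° needs a tool z turn of +159.7°. Next I return, descend and grip.

>>> play_rows --pt "18 0 0 0 0 0" --pt "35 0 10 0 0 0" --pt "37 -0.5 20 0 0 0" --pt "35 -0.5 20 0 0 0" --pt "26 -0.5 20 0 0 0"

```text
time: 3.25
tool_pos: [0.5707, 0.0015, 0.3306]
tool_rot: [0.002, 0.259, 0.966, 0.0]
contact_force: [1.1, 0.4, -0.4]
gripper_width: 1.003
grasp_force: 0.0
```

>>> play_rows --pt "0 0 30 0 0 0" --pt "0 0 20 0 0 0" --pt "0 0 10 0 0 0" --pt "0 0 0 0 0 0" --pt "0 0 0 0 0 0"

```text
time: 3.67
tool_pos: [0.5733, -0.0003, 0.2706]
tool_rot: [0.001, 0.259, 0.966, 0.0]
contact_force: [-0.4, 0.2, -0.4]
gripper_width: 1.003
grasp_force: 0.0
```

>>> play_rows --pt "0 0 20 0 0 0" --pt "0 0 25 0 0 0" --pt "0 0 20 0 0 0" --pt "0 0 15 0 0 0" --pt "0 0 0 0 0 0"

```text
time: 4.08
tool_pos: [0.5727, -0.0006, 0.1878]
tool_rot: [-0.002, 0.26, 0.966, -0.0]
contact_force: [-1.0, -0.0, -0.6]
gripper_width: 0.998
grasp_force: 0.0
```

>>> play_rows --pt "0 1 0 0 0 0" --pt "0 0 0 0 0 0" --pt "0 0 0 0 0 0" --pt "0 0 0 0 0 0" --pt "0 0 0 0 0 0" --hand 0

```text
time: 4.5
tool_pos: [0.5747, 0.0001, 0.1909]
tool_rot: [0.001, 0.26, 0.966, 0.0]
contact_force: [0.4, 0.4, -0.5]
gripper_width: 0.299
grasp_force: 0.0
```

>>> play_rows --pt "0 0 0 0 0 0" --pt "0 0 0 0 0 0" --pt "0 0 0 0 0 0"

```text
time: 4.75
tool_pos: [0.5747, 0.0005, 0.1907]
tool_rot: [0.001, 0.26, 0.966, 0.001]
contact_force: [0.2, 2.5, 3.9]
gripper_width: 0.177
grasp_force: 61.5
```

Gripped at 15 mm opening and 61 N. I'll turn gently.

>>> play_rows --pt "0 0 0 0 0 1" --pt "0 0 0 0 0 2" --pt "0 0 0 0 0 3" --pt "0 0 0 0 0 4" --pt "0 0 0 0 0 5"

```text
time: 5.17
tool_pos: [0.5747, 0.0005, 0.1907]
tool_rot: [0.001, 0.385, 0.923, 0.001]
contact_force: [1.9, 3.6, 5.0]
gripper_width: 0.18
grasp_force: 61.6
```

>>> play_rows --pt "0 0 0 0 0 5" --pt "0 0 0 0 0 5" --pt "0 0 0 0 0 5" --pt "0 0 0 0 0 5" --pt "0 0 0 0 0 5"

```text
time: 5.58
tool_pos: [0.5747, 0.0006, 0.1907]
tool_rot: [0.001, 0.576, 0.817, 0.001]
contact_force: [1.6, 3.4, 5.0]
gripper_width: 0.171
grasp_force: 61.5
```

Forces are small, so I'll continue.

>>> play_rows --pt "0 0 0 0 0 5" --pt "0 0 0 0 0 5" --pt "0 0 0 0 0 5" --pt "0 0 0 0 0 5" --pt "0 0 0 0 0 5"

```text
time: 6.0
tool_pos: [0.5748, 0.0006, 0.1907]
tool_rot: [0.001, 0.739, 0.673, 0.001]
contact_force: [2.0, 3.6, 4.3]
gripper_width: 0.176
grasp_force: 61.6
```

>>> play_rows --pt "0 0 0 0 0 5" --pt "0 0 0 0 0 5" --pt "0 0 0 0 0 5" --pt "0 0 0 0 0 5" --pt "0 0 0 0 0 5"

```text
time: 6.42
tool_pos: [0.5749, 0.0006, 0.1907]
tool_rot: [0.0, 0.868, 0.497, 0.001]
contact_force: [1.5, 3.1, 3.8]
gripper_width: 0.175
grasp_force: 61.6
```

>>> play_rows --pt "0 0 0 0 0 5" --pt "0 0 0 0 0 5" --pt "0 0 0 0 0 5" --pt "0 0 0 0 0 5" --pt "0 0 0 0 0 5"

```text
time: 6.83
tool_pos: [0.5749, 0.0005, 0.1906]
tool_rot: [0.0, 0.955, 0.298, 0.001]
contact_force: [1.7, 2.6, 5.3]
gripper_width: 0.177
grasp_force: 61.5
```

>>> play_rows --pt "0 0 0 0 0 5" --pt "0 0 0 0 0 5" --pt "0 0 0 0 0 5" --pt "0 0 0 0 0 4" --pt "0 0 0 0 0 3"

```text
time: 7.25
tool_pos: [0.5749, 0.0005, 0.1906]
tool_rot: [-0.0, 0.994, 0.111, 0.001]
contact_force: [2.4, 2.4, 5.4]
gripper_width: 0.18
grasp_force: 61.6
```

>>> play_rows --pt "0 0 0 0 0 2" --pt "0 0 0 0 0 0" --pt "0 0 0 0 0 0" --pt "0 0 0 0 0 0"

```text
time: 7.58
tool_pos: [0.5749, 0.0005, 0.1907]
tool_rot: [-0.0, 0.995, 0.095, 0.001]
contact_force: [2.0, 3.4, 4.8]
gripper_width: 0.172
grasp_force: 61.6
```

```bash
python3 - <<'E'
from h import *
s=manip.state(); q=s["tool_rot"]; x=Ro.from_quat([q[1],q[2],q[3],q[0]]).as_matrix()[:,0]
print("yaw",np.degrees(np.arctan2(x[1],x[0])),s["ft_torque"],s["contact_force"],s["time"],s["joint_pos"])
grab("wrist","w3.png")
f=grab("top"); im=f["image"]; hsv=cv2.cvtColor(im,cv2.COLOR_RGB2HSV).astype(int)
H,S,V=hsv[...,0],hsv[...,1],hsv[...,2]; m=(H>20)&(H<35)&(S>150)&(V>100); m[:,350:]=0;m[:150]=0;m[290:]=0;m[:,:220]=0
n,l,st,c=cv2.connectedComponentsWithStats(m.astype(np.uint8)); k=1+st[1:,4].argmax(); print(st[k],c[k])
p=onplane(f,c[k],.124)[:2]-[.5728,.0006]; print("yellow",np.hypot(*p),np.degrees(np.arctan2(p[1],p[0])))
cv2.imwrite("pics/top2.png",cv2.resize(im[140:290,200:360],None,fx=4,fy=4)[:,:,::-1])
E
```

```text
yaw 10.935305997875808 [ 0.39849273 -0.14081945  0.05009747] [2.04094463 3.36529256 4.84707819] 7.5833 [-1.28944958e-01 -2.77943203e-02  1.78673012e+00  8.06571410e-04
  1.38018076e+00  1.25084247e+00]Traceback (most recent call last):
  File "<stdin>", line 7, in <module>
ValueError: attempt to get argmax of an empty sequence
```

View pics/w3.png

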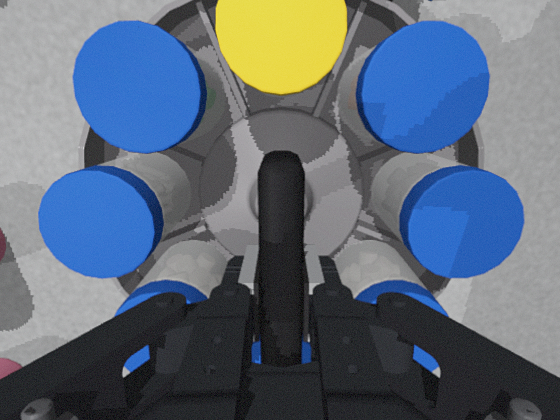

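The wrist view shows the grip square on the bar (u≈282) and the yellow lid dead ahead (281,30), so nothing slipped. 20.7° remain.

>>> play_rows --pt "0 0 0 0 0 2" --pt "0 0 0 0 0 4" --pt "0 0 0 0 0 5" --pt "0 0 0 0 0 4.7" --pt "0 0 0 0 0 3"

```text
time: 8.1
tool_pos: [0.5749, 0.0004, 0.1906]
tool_rot: [-0.0, 0.998, -0.07, 0.001]
contact_force: [3.1, 2.8, 5.2]
gripper_width: 0.176
grasp_force: 61.7
```

>>> play_rows --pt "0 0 0 0 0 2" --pt "0 0 0 0 0 0" --pt "0 0 0 0 0 0" --pt "0 0 0 0 0 0"

```text
time: 8.43
tool_pos: [0.5749, 0.0004, 0.1906]
tool_rot: [-0.0, 0.996, -0.085, 0.001]
contact_force: [2.3, 3.2, 5.1]
gripper_width: 0.179
grasp_force: 61.6
```

```bash
python3 - <<'E'
from h import *
s=manip.state(); q=s["tool_rot"]; x=Ro.from_quat([q[1],q[2],q[3],q[0]]).as_matrix()[:,0]
print("yaw",np.degrees(np.arctan2(x[1],x[0])),s["contact_force"],s["grasp_force"],s["time"])
f=grab("wrist"); im=f["image"]; hsv=cv2.cvtColor(im,cv2.COLOR_RGB2HSV).astype(int)
H,S,V=hsv[...,0],hsv[...,1],hsv[...,2]; m=(H>20)&(H<35)&(S>150)&(V>100); 
v,u=np.where(m[:40]); print("yellow u mid by row",[np.round(np.mean(u[v==r]),1) for r in (5,20,35)])
p=onplane(f,(np.mean(u[v==20]),20),.126)[:2]-[.5728,.0006]; print(np.degrees(np.arctan2(p[1],p[0])))
g=im.max(2); bar=[]
for r in range(165,245,5):
    k=np.where(g[r,255:312]<60)[0]+255; bar.append(((k[0]+k[-1])/2,r))
W=np.array([onplane(f,b,.206)[:2] for b in bar]); q=W-W.mean(0); d=np.linalg.svd(q)[2][0]; print("bar",np.degrees(np.arctan2(d[1],d[0]))%180-180,bar[0],bar[-1])
f=grab("scene","s2.png")
E
```

```text
yaw -9.770071241081641 [2.33659729 3.23838914 5.05347869] 61.609286069869995 8.4333
yellow u mid by row [np.float64(281.0), np.float64(281.0), np.float64(281.0)]
-10.124822189873706
bar -9.621066536376134 (np.float64(281.0), 165) (np.float64(281.0), 240)
```

View pics/s2.png

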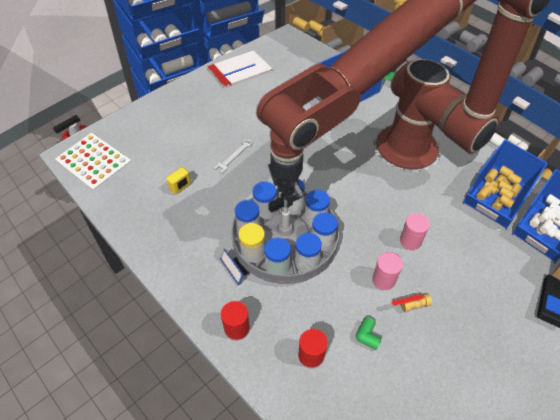

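The yellow jar at (252,236) stands right behind the holder at (232,266). All jars are upright and the bar is still gripped with 62 N.

```bash
python3 -c "
from plant import manip
print(manip.job_done())"
```

```text
the job is handed in; nothing more can be done
None
```

The yellow-lid jar now stands squarely behind the card holder, lined up to within about half a degree by my measurements. The arm still grips the black bar (62 N), no jar tipped or left its pocket, the other things on the counter were not touched, and the job is handed in at about 8.5 s of the 64 s allowed.

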